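Restock the roller rack from the carton stacks

TASK

Take the stacks of screw cartons apart and restock the little roller rack: each carton goes lengthwise and right way up into the lane that has a card of its own colour, so that it rolls down to the front stop. The opened red carton, the one without a lid, has to be used up first, so it must stand at the front of the red lane with the full red one close up behind it; never tip the opened one over far enough to spill its screws.

Things in the scene. Friction and masses are not known exactly. Their poses are not given: they have to be found in the camera images.
- red_opened_c (a point): Centre of the opened red carton, 84 x 54 x 64 mm (x long, y wide, z up), 32 mm above its underside; 0.2 to 0.4 kg. Lid torn off but for a 20 mm stump at the +x end; brass screws show inside; grip it across its width like the full ones. It stands on the bench, with another carton on it that is set back about 23 mm towards +x.
- blue_carton_c (a point): Centre of the blue carton, 84 x 54 x 64 mm (x long, y wide, z up), 32 mm above its underside; 0.2 to 0.4 kg. Closed, with a white panel and a strip of tape on top. It stands on the bench, with another carton on it that is set back about 23 mm towards +x.
- red_full_c (a point): Centre of the full red carton, 84 x 54 x 64 mm (x long, y wide, z up), 32 mm above its underside; 0.2 to 0.4 kg. Closed, with a white panel and a strip of tape on top. It stands on top of one of the two lower cartons, lengthwise over it but turned by up to about 35 degrees.
- yellow_carton_c (a point): Centre of the yellow carton, 84 x 54 x 64 mm (x long, y wide, z up), 32 mm above its underside; 0.2 to 0.4 kg. Closed, with a white panel and a strip of tape on top. It stands on top of one of the two lower cartons, lengthwise over it but turned by up to about 35 degrees.
- card_red: Red card with a white panel, 25 x 66 mm, leaning 45 degrees in the label strip at the low front end of its lane. Origin mid-card; x level up the lane, y across it, z up; lane centre line at y = 0. Roller tops meet the stop at x = 14, z = 4 mm. A carton at the stop has its centre at x = 49, z = 43 mm, the next one close behind at x = 132, z = 59 mm.
- card_blue: Blue card with a white panel, 25 x 66 mm, leaning 45 degrees in the label strip at the low front end of its lane. Origin mid-card; x level up the lane, y across it, z up; lane centre line at y = 0. Roller tops meet the stop at x = 14, z = 4 mm. A carton at the stop has its centre at x = 49, z = 43 mm, the next one close behind at x = 132, z = 59 mm.
- card_yellow: Yellow card with a white panel, 25 x 66 mm, leaning 45 degrees in the label strip at the low front end of its lane. Origin mid-card; x level up the lane, y across it, z up; lane centre line at y = 0. Roller tops meet the stop at x = 14, z = 4 mm. A carton at the stop has its centre at x = 49, z = 43 mm, the next one close behind at x = 132, z = 59 mm.
- rack: Fixed dark rack, 300 mm wide, 240 long; origin on the bench under its middle, x level to the high rear end, z up. Three roller lanes at y = -100, 0, 100 mm rise 11 degrees to +x; each 216 mm long from the stop (plate 26 mm above the roller tops), 70 mm wide between guides 8 mm above the roller tops. A carton let go on the rollers rolls down by itself in a second; set it down tilted with the slope.

How it is judged:
At the end, for the whole second after the job is handed in: Each carton lies lengthwise (14 degrees) and right way up in the lane of its colour, within 14 mm of the centre line: blue, yellow and opened red at the front stop (within 11 mm), the full red one close behind the opened one (within 13 mm) (x of red_opened_c in the frame of card_red between 0.0381 and 0.0601 m and y of red_opened_c in the frame of card_red between -0.014 and 0.014 m and z of red_opened_c in the frame of card_red between 0.0334 and 0.0534 m and angle between each of red_opened_c, red_full_c, blue_carton_c, yellow_carton_c's own z axis and vertical below 0.3 rad and angle between the x axis of each of red_opened_c, red_full_c and the x axis of card_red, either way round below 0.25 rad and x of red_full_c in the frame of card_red between 0.1186 and 0.1446 m and y of red_full_c in the frame of card_red between -0.014 and 0.014 m and z of red_full_c in the frame of card_red between 0.0495 and 0.0695 m and x of blue_carton_c in the frame of card_blue between 0.0381 and 0.0601 m and y of blue_carton_c in the frame of card_blue between -0.014 and 0.014 m and z of blue_carton_c in the frame of card_blue between 0.0334 and 0.0534 m and angle between the x axis of blue_carton_c and the x axis of card_blue, either way round below 0.25 rad and x of yellow_carton_c in the frame of card_yellow between 0.0381 and 0.0601 m and y of yellow_carton_c in the frame of card_yellow between -0.014 and 0.014 m and z of yellow_carton_c in the frame of card_yellow between 0.0334 and 0.0534 m and angle between the x axis of yellow_carton_c and the x axis of card_yellow, either way round below 0.25 rad); the robot touches nothing.
It fails at once if the opened carton is tipped by more than 40 degrees and spills its screws (angle between red_opened_c's own z axis and vertical above 0.7 rad).
It also fails if it takes over 128 s, if anything falls off the work surface, if the arm or the gripper's body presses on something with over 40 N, if the wrist force passes 120 N, or if a joint passes its speed limit or range.

ROBOT

A 7-joint arm with a two-finger parallel gripper is mounted at the origin on a cart in front of the work surface, level with it; the furniture and walls round the work are solid. World frame = base frame: x ahead of the robot, y to its left, z up, the work surface at z = 0. Lengths are in m, angles in rad, forces in N, time in s.
With the tool pointing down it reaches from about 0.425 to 0.95 m from the base axis. Payload 4.7 kg.
Tool frame: the origin (TCP) lies at the very end of the fingers, on their centre line; the grasp point (between the pads) lies 19 mm behind it; z points along the fingers, y is the line along which they close (so a half turn about z gives the same grasp; the last joint's range is limited). The gripper opens to 85 mm and grips with 20 to 120 N. Pads are 22 mm wide; open, the fingers measure 114 mm over their backs; the gripper's body (76 mm by 85 mm) begins 54 mm behind the grasp point. The pads swing forward as they close: fully open they stand 13 mm farther back than shut.
Start: joints at [-1.141, 0.469, -0.049, 1.532, 0.024, 1.141, -0.082], TCP at [0.299, 0.605, 0.231] pointing down, gripper open.
Joint ranges: [-2.59, 2.59], [-0.33, 1.99], [-1.39, 1.29], [0.1, 2.45], [-1.04, 4.18], [0.21, 1.99], [-2.66, 2.66]. Speed limits (rad/s): [2.57, 2.57, 3.14, 3.14, 3.14, 3.14, 3.14].

INTERFACE

Orientations are given as a unit quaternion [w, x, y, z].
In Python, from station import manip gives the robot as it stands.
- The arm moves only by the tool move_arm, never from a script. Its argument "rows" is a list of rows, each a list of 3 entries, a list of its own where there are three numbers: the turn, a rotation vector about the tool's x, y, z in rad, then the shift along the tool's x, y, z in mm, then the finger opening in mm, from 0 to 85.4. A call has exactly 5 rows; each row shifts and turns the commanded pose from where the row before left it, along the tool's axes as they then stand; what a row does not reach is not made up. A row lasts 1/8 s, in which the tool goes at most 62.5 mm and 10.7 degrees, less where a joint would pass 70% of its speed; a pose out of reach is approached as far as the arm can. A call is refused whole if a number of a shift passes 62.5 or a number of a turn 0.188, either way. A call with a gripper value outside its range is refused whole. The fingers move at their own pace and stop on an object; "squeeze" is the grip in N (left out, the last holds). Time passes only in rows, so rows that do not move let the fingers close, or fill a call up. It gives the time, the measured TCP pose, the force, the opening and the grip force at its end, in the units of the state.
- manip.read_state(): the state, without advancing time (a new reading comes with each control period).
- manip.snapshot(name): name is "side" or "top"; returns a dict with "img" (384x512x3 uint8, blue, green, red), "range_z" (384x512 float32, m along the optical axis (not along the pixel's ray), 0 where there is no reading), "fx", "fy", "cx", "cy" (pixels), "cam_to_world" (4x4, takes a point from camera to world coordinates). Camera axes: x right, y down, z forward; pixel columns grow to the right and rows downward; lengths in m; the calibration is good to about 2 mm. A picture is of the moment at which its call begins.
- manip.job_done(): hands the job in; it is judged then, once.
The state is a dict: "clock": time; "q": joint angles; "joint_velocities": joint speeds; "joint_efforts": joint torques, N m; "ee_pos": TCP position; "eef_rot": TCP orientation; "contact_force": force on the tool from outside, world axes, zero at the start; "ft_torque": the same for the moment, N m; "opening": finger opening in m; "finger_force": force on a finger pad.
Only numpy, scipy, OpenCV 4.12 (cv2) and the standard library are available. Lean on these libraries where they do the work, as an engineer would, in place of code of your own. Each camera call takes 0.05 s, during which the arm holds its last target. There are 200 camera calls.

## Working session

There is one attempt and no reset: what is moved stays moved. The work goes in short steps, Python scripts to look and compute and a tool call to move; the robot and the scene stay as the last step left them, time stands still between calls to the robot, and variables do not carry over. Pictures are saved under pics/ and viewed, at most 14 in all, crops included, and the job is handed in when it is done.

Besides the shell and the picture viewer there is one more tool, called after "Call:" by a JSON object that holds its "method" and its "body". move_arm: Moves the arm, as the interface text tells. Its arguments: {"type":"object","properties":{"rows":{"type":"array","items":{"type":"array"}},"squeeze":{"type":"number"}},"required":["rows"]}

```bash
mkdir -p pics; ls; cat > h.py <<'E'
import numpy as np, cv2
from station import manip
def snap(n):
    s=manip.snapshot(n); return s
def pts(s):
    z=s['range_z']; v,u=np.mgrid[:z.shape[0],:z.shape[1]]
    P=np.stack([(u-s['cx'])/s['fx']*z,(v-s['cy'])/s['fy']*z,z],-1)
    T=np.array(s['cam_to_world']); return P@T[:3,:3].T+T[:3,3]
E
python3 - <<'E'
from h import *
for n in('top','side'):
    s=snap(n); cv2.imwrite(f'pics/{n}0.png',s['img']); np.savez(f'{n}0.npz',**{k:np.array(v) for k,v in s.items()})
    print(n,s['fx'],np.array(s['cam_to_world']).round(3))
st=manip.read_state(); print(st['clock'],st['ee_pos'],st['eef_rot'],st['opening'])
E
```

```text
pics
top 415.5234632054588 [[-0.444 -0.862  0.244  0.175]
 [-0.896  0.429 -0.113  0.137]
 [-0.007 -0.269 -0.963  1.206]
 [ 0.     0.     0.     1.   ]]
side 406.98471566632537 [[ 0.935 -0.169  0.312  0.141]
 [-0.354 -0.44   0.825 -0.824]
 [-0.002 -0.882 -0.471  0.562]
 [ 0.     0.     0.     1.   ]]
0.1 [0.29869792 0.60473456 0.23036553] [-1.69916826e-04  2.27388766e-01  9.73803664e-01 -8.62188460e-04] 0.08566762442307312
```

View pics/top0.png

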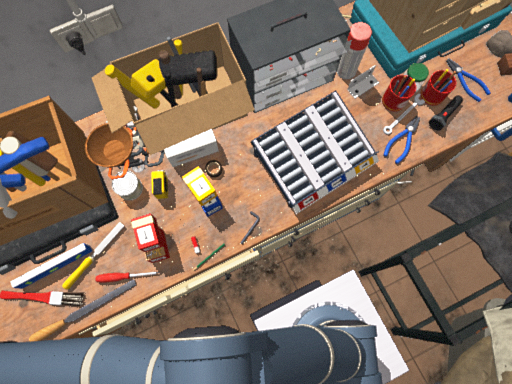

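View pics/side0.png

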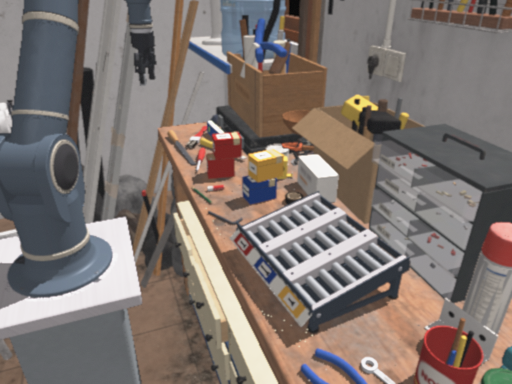

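The top view shows the red stack near (149,235), the yellow-on-blue stack near (200,188), and the rack with its cards at (307,200) red, (337,183) blue and (366,165) yellow. The side view agrees: red on opened red at (224,155), yellow on blue at (262,175).

```bash
cat >> h.py <<'E'
def masks(img):
    h=cv2.cvtColor(img,cv2.COLOR_BGR2HSV); H,S,V=[h[...,i].astype(int) for i in range(3)]
    return dict(red=((H<8)|(H>172))&(S>140)&(V>70),blue=(H>105)&(H<128)&(S>110)&(V>50),yellow=(H>18)&(H<34)&(S>130)&(V>90))
def rect(xy):
    (c,(w,h),a)=cv2.minAreaRect((xy*1000).astype(np.float32))
    if w<h: w,h,a=h,w,a+90
    return np.round(c,1),round(w,1),round(h,1),round((a+90)%180-90,1)
E
python3 - <<'E'
from h import *
T={n:dict(np.load(f'{n}0.npz')) for n in('top','side')}
s=T['top'];P=pts(s)
v,u=np.mgrid[:384,:512]
for nm,(a,b) in dict(red=(149,235),yel=(200,188)).items():
    near=(abs(u-a)<40)&(abs(v-b)<40)
    for lo,hi in((.118,.14),(.05,.075)):
        m=near&(P[...,2]>lo)&(P[...,2]<hi); m=cv2.morphologyEx(m.astype(np.uint8),cv2.MORPH_OPEN,np.ones((3,3)))>0
        q=P[m]; print(nm,lo,len(q), q[:,2].mean() if len(q) else '', rect(q[:,:2]) if len(q)>10 else '')
for n,box in dict(top=(290,380,145,215),side=(228,312,225,330)).items():
    s=T[n];P=pts(s)
    for k,m in masks(s['img']).items():
        m=m&(u>box[0])&(u<box[1])&(v>box[2])&(v<box[3]); 
        nn,l,stt,c=cv2.connectedComponentsWithStats(m.astype(np.uint8))
        if nn<2: continue
        for i in range(1,nn):
            if stt[i,4]<15: continue
            q=P[l==i]; print(n,k,stt[i,4],c[i].round(0),np.median(q,0).round(4),q.min(0).round(3),q.max(0).round(3))
# rack: rails of white strips etc
s=T['top'];P=pts(s)
m=(u>245)&(u<380)&(v>88)&(v<215)&(P[...,2]>.02)&(P[...,2]<.11)
nn,l,stt,c=cv2.connectedComponentsWithStats(m.astype(np.uint8)); i=1+stt[1:,4].argmax(); q=P[l==i]
print('rack',len(q),rect(q[:,:2]))
for z in (.02,.04,.06,.08): print(z,q[(q[:,2]>z)&(q[:,2]<z+.02)].mean(0).round(3))
cv2.imwrite('pics/c1.png',np.hstack([cv2.resize(T['top']['img'][150:270,100:240],None,fx=2.8,fy=2.8,interpolation=2),cv2.resize(T['side']['img'][120:210,190:295],(390,336),interpolation=2)]))
E
```

```text
red 0.118 658 0.1273899432865095 (array([482.5, 313.6]), 84.9, 55.3, -8.1)
red 0.05 18 0.06226427931629276 (array([591.1, 385.6]), 16.2, 5.0, -33.5)
yel 0.118 603 0.12823612986331182 (array([538.4, 132.1]), 84.4, 54.7, 8.3)
yel 0.05 375 0.06275057211116748 (array([577.4, 153. ]), 188.1, 165.4, -19.7)
top red 29 [315. 196.] [ 0.3813 -0.1543  0.0464] [ 0.373 -0.161  0.036] [ 0.388 -0.144  0.055]
top red 35 [301. 204.] [ 0.3755 -0.1061  0.0474] [ 0.175 -0.123  0.033] [0.385 0.137 1.206]
top blue 74 [336. 182.] [ 0.3908 -0.2265  0.0474] [ 0.378 -0.261  0.033] [ 0.4   -0.198  0.072]
top yellow 27 [371. 160.] [ 0.403  -0.354   0.0461] [ 0.395 -0.36   0.034] [ 0.41  -0.345  0.055]
top yellow 30 [357. 169.] [ 0.3961 -0.3049  0.0432] [ 0.389 -0.317  0.035] [ 0.405 -0.297  0.054]
side red 20 [238. 237.] [ 0.3763 -0.1042  0.0425] [ 0.368 -0.11   0.037] [ 0.383 -0.1    0.051]
side red 31 [248. 249.] [ 0.382  -0.1539  0.0429] [ 0.374 -0.159  0.035] [ 0.388 -0.147  0.051]
side blue 35 [259. 262.] [ 0.3862 -0.2035  0.0428] [ 0.38  -0.209  0.035] [ 0.394 -0.198  0.05 ]
side blue 55 [271. 276.] [ 0.3932 -0.2529  0.0441] [ 0.141 -0.824  0.034] [ 0.401 -0.241  0.562]
side yellow 29 [284. 292.] [ 0.3982 -0.3033  0.0433] [ 0.392 -0.309  0.036] [ 0.404 -0.299  0.05 ]
side yellow 41 [298. 309.] [ 0.4037 -0.3523  0.043 ] [ 0.396 -0.359  0.035] [ 0.41  -0.345  0.051]
rack 8511 (array([ 497.9, -219.1]), 302.0, 244.7, -83.6)
0.02 [ 0.424 -0.222  0.035]
0.04 [ 0.459 -0.219  0.051]
0.06 [ 0.513 -0.215  0.069]
0.08 [ 0.578 -0.209  0.087]
```

View pics/c1.png

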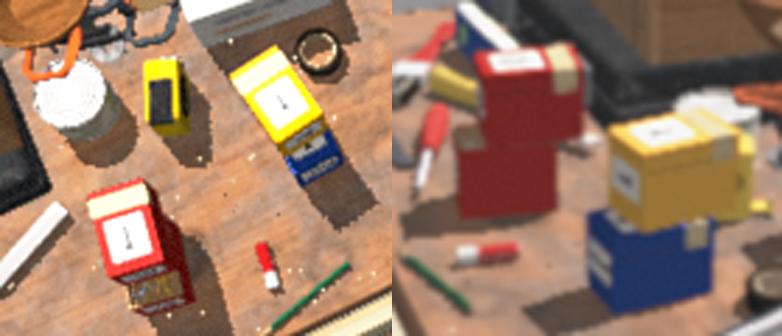

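The crop shows the upper cartons clear on both stacks, with the screws of the opened red one visible at about (160,290). Yellow centre is (0.538, 0.132) at yaw 8.3°, full red (0.4825, 0.3136) at yaw -8.1°, and the rack's yaw is 6.4°. Next I write the helper that works out the move increments.

```bash
cat >> h.py <<'E'
from scipy.spatial.transform import Rotation as Ro
RY=6.4; card={'red':(.3785,-.1290),'blue':(.3897,-.2284),'yellow':(.4009,-.3278)}; CZ=.045
def rot(yaw,tilt=0):
    c,s=np.cos(np.radians(yaw)),np.sin(np.radians(yaw))
    R=Ro.from_matrix(np.array([[c,s,0],[s,-c,0],[0,0,-1]]))
    a=np.radians(RY); ax=np.array([-np.sin(a),np.cos(a),0])
    return Ro.from_rotvec(-ax*np.radians(tilt))*R
def lane(k,x,lift=0,grip=6):
    """TCP for carton centre at level x(mm) in card frame; grip = mm TCP lies below carton centre"""
    a=np.radians(RY); d=np.array([np.cos(a),np.sin(a),0]); t=np.radians(11); up=np.array([0,0,1])
    nrm=np.cos(t)*up-np.sin(t)*d
    return np.array([*card[k],CZ])+(x*d+(43+(x-49)*.1944)*up+(lift-grip)*nrm)/1000
def plan(wps,ops=None):
    """wps: (pos,yaw,tilt,nrows) ; prints rows from measured pose"""
    st=manip.read_state(); p=np.array(st['ee_pos'])*1000; w,x,y,z=st['eef_rot']; R=Ro.from_quat([x,y,z,w])
    for pos,yaw,tilt,n in wps:
        g=rot(yaw,tilt)
        for i in range(n):
            k=n-i; rv=np.round((R.inv()*g).as_rotvec()/k,3)
            sh=np.round(R.inv().apply((np.array(pos)*1000-p)/k)).astype(int)
            p=p+R.apply(sh); R=R*Ro.from_rotvec(rv)
            print([rv.tolist(),sh.tolist()])
        print('--',p.round(1))
def show():
    st=manip.read_state(); w,x,y,z=st['eef_rot']; R=Ro.from_quat([x,y,z,w]).as_matrix()
    print(round(st['clock'],2),np.round(st['ee_pos'],4),'xyaw',np.degrees(np.arctan2(R[1,0],R[0,0])).round(1),'z',R[:,2].round(3),'q',np.round(st['q'],2),'F',np.round(st['contact_force'],1),'op',round(st['opening'],4),round(st['finger_force'],1))
E
python3 - <<'E'
from h import *
plan([((.538,.132,.22),8.3,0,15)])
E
```

```text
[[-0.0, 0.0, 0.169], [-28, -21, 1]]
[[-0.0, 0.0, 0.169], [-31, -16, 1]]
[[-0.0, 0.0, 0.169], [-34, -11, 1]]
[[-0.0, 0.0, 0.169], [-35, -5, 1]]
[[0.0, 0.0, 0.169], [-35, 1, 1]]
[[0.0, 0.0, 0.169], [-35, 7, 1]]
[[0.0, 0.0, 0.169], [-33, 13, 1]]
[[0.0, 0.0, 0.169], [-30, 18, 0]]
[[0.0, 0.0, 0.169], [-27, 23, 1]]
[[0.0, 0.0, 0.169], [-23, 27, 0]]
[[0.0, 0.0, 0.17], [-17, 31, 1]]
[[0.0, 0.0, 0.169], [-12, 33, 0]]
[[0.0, 0.0, 0.17], [-6, 35, 1]]
[[0.001, 0.001, 0.169], [-1, 35, 0]]
[[0.0, 0.0, 0.17], [6, 35, 1]]
-- [538.3 132.5 219.9]
```

Call:
{"method": "move_arm", "body": {"rows": [[[0,0,0.169],[-28,-21,1],85],[[0,0,0.169],[-31,-16,1],85],[[0,0,0.169],[-34,-11,1],85],[[0,0,0.169],[-35,-5,1],85],[[0,0,0.169],[-35,1,1],85]], "squeeze": 45}}

```text
clock: 0.72
ee_pos: [0.378, 0.4466, 0.2259]
eef_rot: [-0.0, 0.609, 0.793, -0.0]
contact_force: [-0.5, 0.4, 0.3]
opening: 0.0844
finger_force: 0.0
```

Call:
{"method": "move_arm", "body": {"rows": [[[0,0,0.169],[-35,7,1],85],[[0,0,0.169],[-33,13,1],85],[[0,0,0.169],[-30,18,0],85],[[0,0,0.169],[-27,23,1],85],[[0,0,0.169],[-23,27,0],85]]}}

```text
clock: 1.35
ee_pos: [0.4574, 0.2885, 0.223]
eef_rot: [-0.0, 0.881, 0.474, -0.0]
contact_force: [0.7, 0.0, -0.1]
opening: 0.085
finger_force: 0.0
```

Call:
{"method": "move_arm", "body": {"rows": [[[0,0,0.17],[-17,31,1],85],[[0,0,0.169],[-12,33,0],85],[[0,0,0.17],[-6,35,1],85],[[0,0,0.169],[-1,35,0],85],[[0,0,0.17],[6,35,1],85]]}}

```text
clock: 1.98
ee_pos: [0.5386, 0.132, 0.2201]
eef_rot: [-0.0, 0.998, 0.07, -0.0]
contact_force: [0.7, 0.9, 0.2]
opening: 0.0851
finger_force: 0.0
```

```bash
python3 - <<'E'
from h import *
show(); plan([((.538,.132,.20),8.3,0,1),((.538,.132,.09),8.3,0,4)])
E
```

```text
1.98 [0.5386 0.132  0.2201] xyaw 8.0 z [-0.  0. -1.] q [-0.81  0.32  0.62  1.86 -0.21  1.03 -1.53] F [0.7 0.9 0.2] op 0.0851 0.0
[[-0.0, 0.0, -0.005], [-1, 0, 20]]
-- [537.6 131.9 200.1]
[[-0.0, 0.0, -0.0], [0, 0, 28]]
[[-0.0, 0.0, -0.0], [0, 0, 27]]
[[-0.0, 0.0, -0.0], [0, 0, 28]]
[[-0.0, 0.0, -0.0], [0, 0, 27]]
-- [537.6 131.9  90.1]
```

Call:
{"method": "move_arm", "body": {"rows": [[[0,0,-0.005],[-1,0,20],85],[[0,0,0],[0,0,28],85],[[0,0,0],[0,0,27],85],[[0,0,0],[0,0,28],85],[[0,0,0],[0,0,27],85]]}}

```text
clock: 2.6
ee_pos: [0.5371, 0.1329, 0.0891]
eef_rot: [0.0, 0.997, 0.075, -0.0]
contact_force: [0.4, 0.3, -0.3]
opening: 0.0845
finger_force: 0.0
```

Call:
{"method": "move_arm", "body": {"rows": [[[0,0,0],[0,0,0],85],[[0,0,0],[0,0,0],45],[[0,0,0],[0,0,0],45],[[0,0,0],[0,0,0],45],[[0,0,0],[0,0,0],45]]}}

```text
clock: 3.22
ee_pos: [0.5385, 0.1334, 0.0917]
eef_rot: [-0.001, 0.997, 0.075, 0.001]
contact_force: [-0.5, 0.8, 7.1]
opening: 0.0535
finger_force: 48.8
```

```bash
python3 - <<'E'
from h import *
show(); p=lane('yellow',80,60); q=lane('yellow',80,2)
plan([((.538,.132,.19),8.3,0,5),((p[0],p[1],.22),6.4,0,10),(p,6.4,11,5),(q,6.4,11,5)])
E
```

```text
3.23 [0.5385 0.1334 0.0917] xyaw 8.6 z [ 0.002  0.001 -1.   ] q [-0.73  0.48  0.53  1.98 -0.35  0.77 -1.41] F [-0.5  0.8  7.1] op 0.0535 48.8
[[-0.0, -0.001, 0.001], [0, 0, -20]]
[[-0.0, -0.0, 0.001], [0, 0, -20]]
[[-0.0, -0.001, 0.001], [0, 0, -19]]
[[-0.001, -0.0, 0.001], [0, 1, -20]]
[[-0.0, -0.001, 0.001], [-1, 0, -19]]
-- [537.6 132.1 189.7]
[[-0.0, 0.0, 0.003], [-13, 44, -3]]
[[-0.0, 0.0, 0.003], [-13, 44, -3]]
[[-0.0, 0.0, 0.003], [-13, 44, -3]]
[[-0.0, 0.0, 0.003], [-13, 44, -3]]
[[-0.0, 0.0, 0.004], [-13, 44, -3]]
[[-0.0, 0.0, 0.003], [-12, 44, -3]]
[[-0.0, 0.0, 0.004], [-12, 44, -3]]
[[-0.0, 0.0, 0.003], [-12, 44, -3]]
[[-0.0, 0.0, 0.004], [-12, 44, -3]]
[[-0.0, 0.0, 0.003], [-13, 43, -3]]
-- [ 469.9 -319.6  219.7]
[[-0.0, 0.038, 0.0], [0, 0, 15]]
[[-0.0, 0.039, 0.0], [0, 0, 14]]
[[-0.0, 0.038, 0.0], [-1, 0, 15]]
[[-0.0, 0.039, 0.0], [-2, 0, 14]]
[[-0.0, 0.038, 0.0], [-2, 0, 14]]
-- [ 470.3 -319.5  147.4]
[[-0.0, 0.0, 0.0], [0, 0, 12]]
[[-0.0, 0.0, 0.0], [0, 0, 12]]
[[-0.0, 0.0, 0.0], [0, 0, 11]]
[[-0.0, 0.0, 0.0], [0, 0, 12]]
[[-0.0, 0.0, 0.0], [0, 1, 11]]
-- [ 481.4 -319.3   90.5]
```

Call:
{"method": "move_arm", "body": {"rows": [[[0,0,0.001],[0,0,-20],45],[[0,0,0.001],[0,0,-20],45],[[0,0,0.001],[0,0,-20],45],[[0,0,0.001],[0,0,-20],45],[[0,0,0.001],[0,0,-20],45]]}}

```text
clock: 3.85
ee_pos: [0.5365, 0.1326, 0.1902]
eef_rot: [0.0, 0.997, 0.072, -0.001]
contact_force: [-0.4, 0.3, -3.6]
opening: 0.0536
finger_force: 48.6
```

Call:
{"method": "move_arm", "body": {"rows": [[[0,0,0.003],[-13,44,-3],45],[[0,0,0.003],[-13,44,-3],45],[[0,0,0.003],[-13,44,-3],45],[[0,0,0.003],[-13,44,-3],45],[[0,0,0.003],[-13,44,-3],45]]}}

```text
clock: 4.47
ee_pos: [0.5023, -0.0953, 0.2049]
eef_rot: [-0.0, 0.998, 0.065, -0.001]
contact_force: [-0.2, -0.7, -4.6]
opening: 0.0531
finger_force: 49.0
```

Call:
{"method": "move_arm", "body": {"rows": [[[0,0,0.003],[-12,44,-3],45],[[0,0,0.003],[-12,44,-3],45],[[0,0,0.003],[-12,44,-3],45],[[0,0,0.003],[-12,44,-3],45],[[0,0,0.003],[-13,43,-3],45]]}}

```text
clock: 5.1
ee_pos: [0.4691, -0.3197, 0.2197]
eef_rot: [-0.001, 0.998, 0.057, -0.001]
contact_force: [2.0, 0.1, -4.4]
opening: 0.0538
finger_force: 49.0
```

```bash
python3 - <<'E'
from h import *
show(); p=lane('yellow',80,60); q=lane('yellow',80,5)
plan([(p,6.4,11,5),(q,6.4,11,5)])
s=snap('side'); cv2.imwrite('pics/s1.png',cv2.resize(s['img'][100:340,140:430],None,fx=2.5,fy=2.5))
t=snap('top');P=pts(t);v,u=np.mgrid[:384,:512]
for nm,(a,b) in dict(blue=(205,195)).items():
    m=(abs(u-a)<40)&(abs(v-b)<40)&(P[...,2]>.058)&(P[...,2]<.07)&(P[...,0]<.6)&(P[...,1]>.08); m=cv2.morphologyEx(m.astype(np.uint8),cv2.MORPH_OPEN,np.ones((3,3)))>0
    q=P[m]; print(len(q),rect(q[:,:2]))
E
```

```text
5.1 [ 0.4691 -0.3197  0.2197] xyaw 6.6 z [-0.001  0.001 -1.   ] q [-0.06  0.37  0.76  1.84 -0.29  1.05 -0.64] F [ 2.   0.1 -4.4] op 0.0538 49.0
[[-0.0, 0.039, 0.001], [0, 0, 15]]
[[-0.0, 0.039, 0.0], [0, 0, 14]]
[[-0.001, 0.038, 0.001], [-1, 0, 15]]
[[-0.0, 0.039, 0.0], [-1, 0, 14]]
[[-0.001, 0.038, 0.001], [-2, 1, 14]]
-- [ 470.6 -320.5  147.5]
[[0.0, 0.0, -0.0], [0, 0, 11]]
[[0.0, 0.0, -0.0], [0, 0, 11]]
[[0.0, 0.0, -0.0], [0, 0, 11]]
[[0.0, 0.0, -0.0], [0, 0, 11]]
[[0.0, 0.0, -0.0], [0, -1, 11]]
-- [ 480.9 -318.3   93.5]
535 (array([518.3, 127.2]), 85.6, 53.9, 3.3)
```

View pics/s1.png

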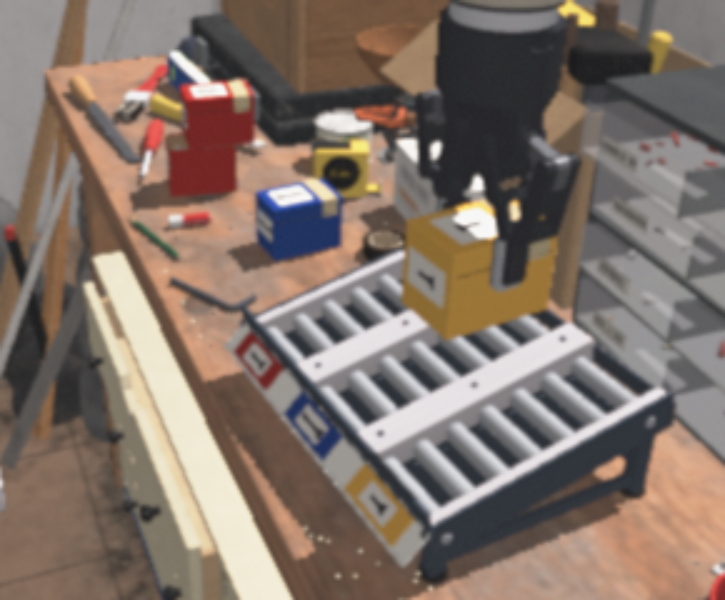

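The yellow carton is held upright over the rack, at about (480,260). The blue one is left free at (300,218).

Call:
{"method": "move_arm", "body": {"rows": [[[0,0.039,0.001],[0,0,15],45],[[0,0.039,0],[0,0,14],45],[[0,0.038,0],[-1,0,15],45],[[0,0.039,0],[-1,0,14],45],[[-0.001,0.038,0.001],[-2,1,14],45]]}}

```text
clock: 5.82
ee_pos: [0.471, -0.3185, 0.1469]
eef_rot: [-0.006, 0.994, 0.056, 0.096]
contact_force: [0.2, 0.3, -3.6]
opening: 0.0532
finger_force: 49.2
```

Call:
{"method": "move_arm", "body": {"rows": [[[0,0,0],[0,0,11],45],[[0,0,0],[0,0,11],45],[[0,0,0],[0,0,11],45],[[0,0,0],[0,0,11],45],[[0,0,0],[0,-1,11],45]]}}

```text
clock: 6.45
ee_pos: [0.4824, -0.3176, 0.0934]
eef_rot: [-0.005, 0.994, 0.056, 0.096]
contact_force: [-0.9, 0.0, -3.9]
opening: 0.0533
finger_force: 49.2
```

```bash
python3 - <<'E'
from h import *
show(); 
s=snap('side'); cv2.imwrite('pics/s2.png',cv2.resize(s['img'][180:340,220:420],None,fx=3,fy=3))
plan([(lane('yellow',80,0),6.4,11,1)])
E
```

```text
6.45 [ 0.4824 -0.3176  0.0934] xyaw 6.5 z [ 0.191  0.021 -0.981] q [ 0.13  0.47  0.57  2.03 -0.64  0.66 -0.32] F [-0.9  0.  -3.9] op 0.0533 49.2
[[-0.001, 0.001, 0.002], [-1, 2, 4]]
-- [ 481.9 -318.6   87.9]
```

View pics/s2.png

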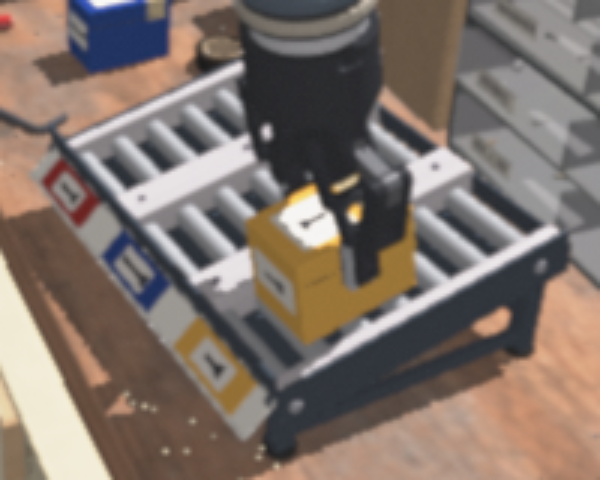

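The yellow carton hangs tilted just above its lane, in line. I lower it until it touches and let go.

Call:
{"method": "move_arm", "body": {"rows": [[[0,0,0],[0,1,2],45],[[0,0,0],[0,0,2],45],[[0,0,0],[0,0,0],85],[[0,0,0],[0,0,0],85],[[0,0,0],[0,0,0],85]]}}

```text
clock: 7.12
ee_pos: [0.4834, -0.3188, 0.0908]
eef_rot: [-0.005, 0.994, 0.056, 0.097]
contact_force: [-0.4, -0.4, 0.3]
opening: 0.0848
finger_force: 0.0
```

Call:
{"method": "move_arm", "body": {"rows": [[[0,0,0],[0,0,0],85],[[0,0,0],[0,0,-20],85],[[0,0,0],[0,0,-40],85],[[0,0,0],[0,0,-40],85],[[0,0,0],[0,0,-30],85]]}}

```text
clock: 7.75
ee_pos: [0.4578, -0.3221, 0.2208]
eef_rot: [-0.004, 0.994, 0.056, 0.097]
contact_force: [0.7, 0.2, 0.1]
opening: 0.085
finger_force: 0.0
```

```bash
cat >> h.py <<'E'
def rackview(n):
    t=snap('top');P=pts(t);v,u=np.mgrid[:384,:512]; M=masks(t['img']); a=np.radians(RY)
    for k in card:
        X=P[...,:2]-card[k]; x=X@[np.cos(a),np.sin(a)]; y=X@[-np.sin(a),np.cos(a)]
        zt=P[...,2]-CZ-.004-(x-.014)*.1944   # above roller plane
        m=(x>-.02)&(x<.26)&(abs(y)<.05)&(zt>.055)&(zt<.075)
        if m.sum()>30:
            q=np.stack([x[m],y[m]],-1); print(k,m.sum(),'top face (card frame, mm)',rect(q), 'x',(q[:,0].min()*1000).round(),(q[:,0].max()*1000).round())
    if n: cv2.imwrite(n,cv2.resize(t['img'][80:240,230:390],None,fx=3,fy=3))
E
python3 - <<'E'
from h import *
show(); rackview(None)
plan([((.5183,.1272,.18),3.3,0,10),((.5183,.1272,.027),3.3,0,5)])
E
```

```text
7.75 [ 0.4578 -0.3221  0.2208] xyaw 6.4 z [ 0.193  0.019 -0.981] q [ 0.01  0.26  0.73  1.96 -0.41  0.89 -0.51] F [0.7 0.2 0.1] op 0.085 0.0
yellow 511 top face (card frame, mm) (array([43.1, -1.5]), 83.9, 55.9, -0.3) x 1.0 85.0
[[-0.0, -0.02, 0.005], [10, -44, 6]]
[[-0.0, -0.02, 0.005], [10, -44, 6]]
[[0.0, -0.02, 0.005], [10, -44, 6]]
[[0.0, -0.02, 0.005], [9, -44, 6]]
[[0.0, -0.02, 0.005], [9, -45, 6]]
[[0.0, -0.02, 0.006], [9, -45, 5]]
[[0.0, -0.02, 0.005], [9, -44, 5]]
[[0.0, -0.02, 0.006], [9, -45, 5]]
[[0.0, -0.02, 0.005], [9, -45, 5]]
[[0.0, -0.021, 0.006], [9, -44, 4]]
-- [518.1 126.9 180.3]
[[0.0, 0.0, -0.0], [0, 0, 31]]
[[0.0, 0.0, -0.0], [0, 0, 31]]
[[0.0, 0.0, -0.0], [0, 0, 30]]
[[0.0, 0.0, -0.0], [0, 0, 31]]
[[0.0, 0.0, -0.0], [0, 0, 30]]
-- [518.  126.9  27.3]
```

Yellow is at the stop with the lateral error at 1.5 mm. Blue next.

Call:
{"method": "move_arm", "body": {"rows": [[[0,-0.02,0.005],[10,-44,6],85],[[0,-0.02,0.005],[10,-44,6],85],[[0,-0.02,0.005],[10,-44,6],85],[[0,-0.02,0.005],[9,-44,6],85],[[0,-0.02,0.005],[9,-45,6],85]]}}

```text
clock: 8.43
ee_pos: [0.4873, -0.095, 0.1967]
eef_rot: [-0.003, 0.998, 0.043, 0.047]
contact_force: [0.4, -0.7, -1.2]
opening: 0.0851
finger_force: 0.0
```

Call:
{"method": "move_arm", "body": {"rows": [[[0,-0.02,0.006],[9,-45,5],85],[[0,-0.02,0.005],[9,-44,5],85],[[0,-0.02,0.006],[9,-45,5],85],[[0,-0.02,0.005],[9,-45,5],85],[[0,-0.021,0.006],[9,-44,4],85]]}}

```text
clock: 9.05
ee_pos: [0.5165, 0.1312, 0.176]
eef_rot: [-0.002, 1.0, 0.03, -0.004]
contact_force: [1.5, -0.1, -0.3]
opening: 0.0849
finger_force: 0.0
```

```bash
python3 - <<'E'
from h import *
show(); plan([((.5183,.1272,.027),3.3,0,5)])
E
```

```text
9.05 [0.5165 0.1312 0.176 ] xyaw 3.4 z [-0.007  0.004 -1.   ] q [-0.78  0.33  0.56  1.95 -0.22  0.93 -1.61] F [ 1.5 -0.1 -0.3] op 0.0849 0.0
[[-0.001, 0.001, 0.0], [1, 1, 30]]
[[-0.001, 0.002, 0.0], [0, 1, 30]]
[[-0.001, 0.001, 0.001], [0, 1, 30]]
[[-0.001, 0.002, 0.0], [1, 1, 29]]
[[-0.0, 0.001, 0.001], [0, 0, 30]]
-- [518.  127.6  27. ]
```

Call:
{"method": "move_arm", "body": {"rows": [[[0,0,0],[0,0,31],85],[[0,0,0],[0,0,31],85],[[0,0,0],[0,0,31],85],[[0,0,0],[0,0,30],85],[[0,0,0],[0,0,20],85]]}}

```text
clock: 9.68
ee_pos: [0.515, 0.1302, 0.0316]
eef_rot: [-0.002, 1.0, 0.03, -0.004]
contact_force: [-0.0, -0.2, 0.3]
opening: 0.0852
finger_force: 0.0
```

```bash
python3 - <<'E'
from h import *
show(); plan([((.5183,.1272,.027),3.3,0,1)])
E
```

```text
9.68 [0.515  0.1302 0.0316] xyaw 3.4 z [-0.008  0.003 -1.   ] q [-0.67  0.54  0.45  2.06 -0.39  0.63 -1.46] F [-0.  -0.2  0.3] op 0.0852 0.0
[[-0.004, 0.008, 0.002], [3, 3, 5]]
-- [518.1 127.4  26.6]
```

Call:
{"method": "move_arm", "body": {"rows": [[[-0.004,0.008,0.002],[3,3,5],85],[[0,0,0],[0,0,0],45],[[0,0,0],[0,0,0],45],[[0,0,0],[0,0,0],45],[[0,0,0],[0,0,0],45]]}}

```text
clock: 10.3
ee_pos: [0.5192, 0.1279, 0.0282]
eef_rot: [-0.0, 1.0, 0.029, 0.001]
contact_force: [-1.5, 0.1, 5.7]
opening: 0.0534
finger_force: 48.9
```

```bash
python3 - <<'E'
from h import *
show(); p=lane('blue',80,60)
plan([((.5183,.1272,.15),3.3,0,5),((p[0],p[1],.22),6.4,0,10)])
E
```

```text
10.3 [0.5192 0.1279 0.0282] xyaw 3.3 z [ 0.002  0.001 -1.   ] q [-0.66  0.55  0.45  2.06 -0.4   0.62 -1.46] F [-1.5  0.1  5.7] op 0.0534 48.9
[[-0.0, -0.0, 0.0], [0, 0, -24]]
[[-0.0, -0.001, 0.0], [0, 0, -24]]
[[-0.0, -0.0, 0.0], [0, 0, -25]]
[[-0.0, -0.001, 0.0], [0, 0, -24]]
[[-0.001, -0.0, 0.0], [-1, 1, -25]]
-- [518.1 126.7 150.2]
[[0.0, -0.0, -0.005], [-8, 34, -7]]
[[0.0, -0.0, -0.005], [-8, 34, -7]]
[[0.0, -0.0, -0.005], [-8, 34, -7]]
[[0.0, -0.0, -0.006], [-8, 34, -7]]
[[0.0, -0.0, -0.005], [-9, 34, -7]]
[[0.0, -0.0, -0.006], [-9, 34, -7]]
[[0.0, -0.0, -0.005], [-9, 34, -7]]
[[0.0, -0.0, -0.006], [-9, 35, -7]]
[[0.0, -0.0, -0.005], [-10, 34, -7]]
[[0.0, -0.0, -0.006], [-9, 34, -7]]
-- [ 459.2 -220.3  220.2]
```

Call:
{"method": "move_arm", "body": {"rows": [[[0,0,0],[0,0,-24],45],[[0,0,0],[0,0,-24],45],[[0,0,0],[0,0,-25],45],[[0,0,0],[0,0,-24],45],[[0,0,0],[-1,1,-25],45]]}}

```text
clock: 10.92
ee_pos: [0.5164, 0.1266, 0.1494]
eef_rot: [0.0, 1.0, 0.029, -0.001]
contact_force: [0.7, 0.6, -2.4]
opening: 0.0534
finger_force: 48.3
```

Call:
{"method": "move_arm", "body": {"rows": [[[0,0,-0.005],[-8,34,-7],45],[[0,0,-0.005],[-8,34,-7],45],[[0,0,-0.005],[-8,34,-7],45],[[0,0,-0.006],[-8,34,-7],45],[[0,0,-0.005],[-9,34,-7],45]]}}

```text
clock: 11.55
ee_pos: [0.4869, -0.0468, 0.1839]
eef_rot: [-0.0, 0.999, 0.042, -0.0]
contact_force: [0.1, -0.8, -2.4]
opening: 0.0535
finger_force: 48.8
```

Call:
{"method": "move_arm", "body": {"rows": [[[0,0,-0.006],[-9,34,-7],45],[[0,0,-0.005],[-9,34,-7],45],[[0,0,-0.006],[-9,35,-7],45],[[0,0,-0.005],[-10,34,-7],45],[[0,0,-0.006],[-9,34,-7],45]]}}

```text
clock: 12.18
ee_pos: [0.4573, -0.2211, 0.2189]
eef_rot: [-0.0, 0.998, 0.056, -0.0]
contact_force: [0.7, 1.3, -3.2]
opening: 0.0531
finger_force: 48.7
```

```bash
python3 - <<'E'
from h import *
show(); plan([(lane('blue',80,60),6.4,11,5),(lane('blue',80,5),6.4,11,5)])
E
```

```text
12.18 [ 0.4573 -0.2211  0.2189] xyaw 6.4 z [-0.001  0.001 -1.   ] q [-0.25  0.24  0.73  1.97 -0.19  1.   -0.88] F [ 0.7  1.3 -3.2] op 0.0531 48.7
[[-0.0, 0.039, 0.0], [0, 0, 14]]
[[-0.0, 0.038, 0.0], [0, 0, 14]]
[[-0.0, 0.039, 0.0], [-1, 0, 15]]
[[-0.001, 0.038, 0.0], [-1, 0, 14]]
[[-0.0, 0.039, 0.0], [-2, 0, 15]]
-- [ 458.9 -220.9  146.7]
[[-0.0, -0.0, 0.0], [0, 0, 11]]
[[-0.0, -0.0, 0.0], [0, 0, 11]]
[[-0.0, -0.0, 0.0], [0, 0, 11]]
[[-0.0, -0.0, 0.0], [0, 0, 11]]
[[-0.0, -0.0, 0.0], [0, 0, 11]]
-- [ 469.4 -219.7   92.7]
```

Call:
{"method": "move_arm", "body": {"rows": [[[0,0.039,0],[0,0,14],45],[[0,0.038,0],[0,0,14],45],[[0,0.039,0],[-1,0,15],45],[[0,0.038,0],[-1,0,14],45],[[0,0.039,0],[-2,0,15],45]]}}

```text
clock: 12.8
ee_pos: [0.4593, -0.2197, 0.1461]
eef_rot: [-0.006, 0.994, 0.056, 0.096]
contact_force: [-0.0, -0.4, -2.8]
opening: 0.0535
finger_force: 48.6
```

Call:
{"method": "move_arm", "body": {"rows": [[[0,0,0],[0,0,11],45],[[0,0,0],[0,0,11],45],[[0,0,0],[0,0,11],45],[[0,0,0],[0,0,11],45],[[0,0,0],[0,0,11],45]]}}

```text
clock: 13.42
ee_pos: [0.4708, -0.219, 0.092]
eef_rot: [-0.005, 0.994, 0.056, 0.096]
contact_force: [-0.1, -0.4, -2.6]
opening: 0.0534
finger_force: 48.6
```

```bash
python3 - <<'E'
from h import *
show(); plan([(lane('blue',80,0),6.4,11,1)])
E
```

```text
13.43 [ 0.4708 -0.219   0.092 ] xyaw 6.4 z [ 0.19   0.021 -0.981] q [-0.04  0.37  0.55  2.17 -0.58  0.56 -0.51] F [-0.1 -0.4 -2.6] op 0.0534 48.6
[[-0.0, -0.001, 0.001], [-1, 0, 4]]
-- [ 470.6 -219.    87.9]
```

Call:
{"method": "move_arm", "body": {"rows": [[[0,0,0],[-1,0,2],45],[[0,0,0],[0,0,2],45],[[0,0,0],[0,0,0],85],[[0,0,0],[0,0,0],85],[[0,0,0],[0,0,0],85]]}}

```text
clock: 14.05
ee_pos: [0.4704, -0.2192, 0.0888]
eef_rot: [-0.005, 0.994, 0.056, 0.096]
contact_force: [0.3, -0.3, 0.0]
opening: 0.0852
finger_force: 0.0
```

Call:
{"method": "move_arm", "body": {"rows": [[[0,0,0],[0,0,0],85],[[0,0,0],[0,0,-20],85],[[0,0,0],[0,0,-40],85],[[0,0,0],[0,0,-40],85],[[0,0,0],[0,0,-30],85]]}}

```text
clock: 14.68
ee_pos: [0.4454, -0.2222, 0.2177]
eef_rot: [-0.005, 0.994, 0.055, 0.097]
contact_force: [-0.0, 0.5, -0.2]
opening: 0.0848
finger_force: 0.0
```

```bash
python3 - <<'E'
from h import *
show(); rackview(None)
plan([((.4825,.3136,.22),-8.1,0,15)])
E
```

```text
14.68 [ 0.4454 -0.2222  0.2177] xyaw 6.4 z [ 0.192  0.021 -0.981] q [-0.22  0.13  0.73  2.1  -0.27  0.81 -0.78] F [-0.   0.5 -0.2] op 0.0848 0.0
blue 470 top face (card frame, mm) (array([43.1, -0.3]), 83.4, 55.1, 0.0) x 1.0 85.0
yellow 219 top face (card frame, mm) (array([20. ,  6.6]), 49.8, 42.5, 75.4) x 2.0 47.0
[[-0.002, -0.013, 0.017], [6, -35, 1]]
[[-0.002, -0.013, 0.017], [6, -35, 1]]
[[-0.001, -0.013, 0.017], [5, -36, 1]]
[[-0.002, -0.013, 0.017], [4, -36, 1]]
[[-0.001, -0.013, 0.017], [4, -36, 1]]
[[-0.002, -0.013, 0.017], [3, -36, 1]]
[[-0.002, -0.013, 0.017], [3, -36, 1]]
[[-0.001, -0.014, 0.016], [2, -36, 0]]
[[-0.002, -0.013, 0.017], [1, -36, 0]]
[[-0.001, -0.014, 0.016], [1, -36, 0]]
[[-0.002, -0.013, 0.017], [0, -36, 0]]
[[-0.001, -0.014, 0.016], [0, -36, 0]]
[[-0.002, -0.013, 0.017], [-1, -35, 0]]
[[-0.001, -0.014, 0.016], [-1, -36, 1]]
[[-0.002, -0.013, 0.017], [-2, -35, 0]]
-- [482.5 313.5 220.1]
```

Blue is at the stop; the arm hides part of the yellow one in this view. Now the full red one.

Call:
{"method": "move_arm", "body": {"rows": [[[-0.002,-0.013,0.017],[6,-35,1],85],[[-0.002,-0.013,0.017],[6,-35,1],85],[[-0.001,-0.013,0.017],[5,-36,1],85],[[-0.002,-0.013,0.017],[4,-36,1],85],[[-0.001,-0.013,0.017],[4,-36,1],85]]}}

```text
clock: 15.35
ee_pos: [0.4569, -0.0411, 0.2159]
eef_rot: [-0.004, 0.998, 0.013, 0.064]
contact_force: [-0.1, -0.0, 0.6]
opening: 0.0848
finger_force: 0.0
```

Call:
{"method": "move_arm", "body": {"rows": [[[-0.002,-0.013,0.017],[3,-36,1],85],[[-0.002,-0.013,0.017],[3,-36,1],85],[[-0.001,-0.014,0.016],[2,-36,0],85],[[-0.002,-0.013,0.017],[1,-36,0],85],[[-0.001,-0.014,0.016],[1,-36,0],85]]}}

```text
clock: 15.98
ee_pos: [0.4684, 0.1388, 0.2159]
eef_rot: [-0.002, 0.999, -0.029, 0.03]
contact_force: [-0.2, 0.5, 0.9]
opening: 0.0851
finger_force: 0.0
```

Call:
{"method": "move_arm", "body": {"rows": [[[-0.002,-0.013,0.017],[0,-36,0],85],[[-0.001,-0.014,0.016],[0,-36,0],85],[[-0.002,-0.013,0.017],[-1,-35,0],85],[[-0.001,-0.014,0.016],[-1,-36,1],85],[[-0.002,-0.013,0.017],[-2,-35,0],85]]}}

```text
clock: 16.6
ee_pos: [0.4804, 0.3165, 0.2152]
eef_rot: [-0.0, 0.998, -0.07, -0.004]
contact_force: [0.1, -0.5, 0.6]
opening: 0.0852
finger_force: 0.0
```

```bash
python3 - <<'E'
from h import *
show(); plan([((.4825,.3136,.15),-8.1,0,3),((.4825,.3136,.092),-8.1,0,2)])
E
```

```text
16.6 [0.4804 0.3165 0.2152] xyaw -8.0 z [-0.008  0.001 -1.   ] q [-0.94  0.33  0.36  1.81 -0.14  1.03 -2.23] F [ 0.1 -0.5  0.6] op 0.0852 0.0
[[0.0, 0.003, 0.0], [1, 1, 22]]
[[0.0, 0.002, 0.001], [1, 1, 22]]
[[0.001, 0.003, 0.0], [1, 1, 21]]
-- [482.6 313.1 150.2]
[[-0.0, -0.0, 0.0], [0, 0, 29]]
[[-0.0, -0.0, 0.0], [0, 0, 29]]
-- [482.6 313.1  92.2]
```

Call:
{"method": "move_arm", "body": {"rows": [[[0,0.003,0],[1,1,22],85],[[0,0.002,0.001],[1,1,22],85],[[0,0.003,0],[1,1,21],85],[[0,0,0],[0,0,29],85],[[0,0,0],[0,0,29],85]]}}

```text
clock: 17.23
ee_pos: [0.4828, 0.312, 0.0916]
eef_rot: [0.0, 0.998, -0.07, 0.0]
contact_force: [-0.6, -0.4, 0.8]
opening: 0.0848
finger_force: 0.0
```

Call:
{"method": "move_arm", "body": {"rows": [[[0,0,0],[0,0,0],85],[[0,0,0],[0,0,0],45],[[0,0,0],[0,0,0],45],[[0,0,0],[0,0,0],45],[[0,0,0],[0,0,0],45]]}}

```text
clock: 17.85
ee_pos: [0.484, 0.3128, 0.0943]
eef_rot: [-0.001, 0.998, -0.07, 0.002]
contact_force: [0.3, 2.0, 6.2]
opening: 0.0535
finger_force: 48.3
```

```bash
python3 - <<'E'
from h import *
show(); plan([((.4825,.3136,.17),-8.1,0,5),((.52,.13,.15),0,0,5),((.52,.13,.033),0,0,5)])
E
```

```text
17.85 [0.484  0.3128 0.0943] xyaw -8.1 z [ 0.004  0.002 -1.   ] q [-0.89  0.48  0.32  1.92 -0.21  0.77 -2.17] F [0.3 2.  6.2] op 0.0535 48.3
[[-0.0, -0.001, 0.0], [0, 0, -15]]
[[-0.001, -0.001, 0.0], [0, 0, -15]]
[[-0.0, -0.0, 0.0], [0, 0, -15]]
[[-0.001, -0.001, 0.0], [-1, 0, -15]]
[[-0.0, -0.0, 0.001], [0, -1, -16]]
-- [483.  313.8 170.3]
[[-0.0, -0.0, -0.028], [13, 35, 4]]
[[-0.0, -0.0, -0.028], [11, 36, 4]]
[[-0.0, -0.0, -0.029], [11, 36, 4]]
[[-0.0, -0.0, -0.028], [9, 36, 4]]
[[-0.0, -0.0, -0.029], [8, 37, 4]]
-- [519.5 129.8 150.2]
[[-0.0, -0.0, 0.0], [0, 0, 23]]
[[-0.0, -0.0, 0.0], [0, 0, 24]]
[[-0.0, -0.0, 0.0], [0, 0, 23]]
[[-0.0, -0.0, 0.0], [0, 0, 24]]
[[-0.0, -0.0, 0.0], [0, 0, 23]]
-- [519.6 129.9  33.2]
```

Call:
{"method": "move_arm", "body": {"rows": [[[0,0,0],[0,0,-15],45],[[0,0,0],[0,0,-15],45],[[0,0,0],[0,0,-15],45],[[0,0,0],[0,0,-15],45],[[0,0,0],[0,0,-16],45]]}}

```text
clock: 18.48
ee_pos: [0.4826, 0.3119, 0.1697]
eef_rot: [0.0, 0.998, -0.07, 0.0]
contact_force: [0.4, -0.0, -2.8]
opening: 0.0534
finger_force: 48.4
```

Call:
{"method": "move_arm", "body": {"rows": [[[0,0,-0.028],[13,35,4],45],[[0,0,-0.028],[11,36,4],45],[[0,0,-0.029],[11,36,4],45],[[0,0,-0.028],[9,36,4],45],[[0,0,-0.029],[8,37,4],45]]}}

```text
clock: 19.1
ee_pos: [0.5198, 0.127, 0.1494]
eef_rot: [-0.0, 1.0, 0.001, 0.001]
contact_force: [0.8, -0.2, -4.1]
opening: 0.0537
finger_force: 48.6
```

Call:
{"method": "move_arm", "body": {"rows": [[[0,0,0],[0,0,23],45],[[0,0,0],[0,0,23],45],[[0,0,0],[0,0,23],45],[[0,0,0],[0,0,22],45],[[0,0,0],[0,0,18],45]]}}

```text
clock: 19.73
ee_pos: [0.5198, 0.1282, 0.0394]
eef_rot: [0.0, 1.0, 0.001, 0.001]
contact_force: [0.2, 0.9, -3.5]
opening: 0.0532
finger_force: 48.7
```

```bash
cat >> h.py <<'E'
def bench(a,b,lo=.055,hi=.07,r=45):
    t=snap('top');P=pts(t);v,u=np.mgrid[:384,:512]
    m=(abs(u-a)<r)&(abs(v-b)<r)&(P[...,2]>lo)&(P[...,2]<hi); m=cv2.morphologyEx(m.astype(np.uint8),cv2.MORPH_OPEN,np.ones((2,2)))
    n,l,s,c=cv2.connectedComponentsWithStats(m)
    for i in range(1,n):
        if s[i,4]>40: print(c[i].round(),s[i,4],rect(P[l==i][:,:2]))
    return t
E
python3 - <<'E'
from h import *
show(); t=bench(152,245); cv2.imwrite('pics/t3.png',cv2.resize(t['img'][170:300,90:290],None,fx=4,fy=4))
E
```

```text
19.73 [0.5198 0.1282 0.0394] xyaw 0.1 z [ 0.001 -0.    -1.   ] q [-0.56  0.51  0.31  2.04 -0.26  0.62 -1.65] F [ 0.2  0.9 -3.5] op 0.0532 48.7
[151. 234.] 181 (array([483.1, 312.3]), 58.1, 34.0, -88.7)
```

View pics/t3.png

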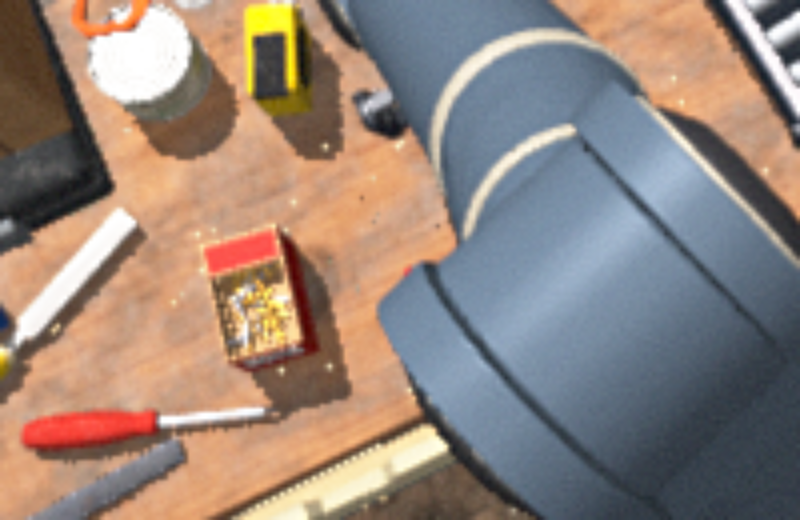

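The opened red carton stands upright with its stump at the far end. Its top corners in the crop are (203,248), (280,228), (303,355) and (232,368). I set the full red one down and cast rays through those corners.

Call:
{"method": "move_arm", "body": {"rows": [[[0,0,0],[0,0,4],45],[[0,0,0],[0,0,3],45],[[0,0,0],[0,0,1],45],[[0,0,0],[0,0,0],85],[[0,0,0],[0,0,0],85]]}}

```text
clock: 20.4
ee_pos: [0.5203, 0.1282, 0.0325]
eef_rot: [-0.0, 1.0, 0.001, 0.001]
contact_force: [0.3, 0.0, -0.5]
opening: 0.0846
finger_force: 0.0
```

Call:
{"method": "move_arm", "body": {"rows": [[[0,0,0],[0,0,0],85],[[0,0,0],[0,0,-20],85],[[0,0,0],[0,0,-40],85],[[0,0,0],[0,0,-40],85],[[0,0,0],[0,0,-30],85]]}}

```text
clock: 21.02
ee_pos: [0.5199, 0.1281, 0.1637]
eef_rot: [-0.0, 1.0, 0.001, 0.001]
contact_force: [-0.1, 0.9, 1.0]
opening: 0.085
finger_force: 0.0
```

```bash
cat >> h.py <<'E'
def ray(s,uv,z):
    T=np.array(s['cam_to_world']); d=T[:3,:3]@np.array([(uv[0]-s['cx'])/s['fx'],(uv[1]-s['cy'])/s['fy'],1]); o=T[:3,3]
    return o+d*(z-o[2])/d[2]
E
python3 - <<'E'
from h import *
s=dict(np.load('top0.npz'))
C=np.array([ray(s,(90+x/4,170+y/4),.064)[:2] for x,y in((203,248),(280,228),(303,355),(232,368))])
print(C.round(4),C.mean(0).round(4))
for a,b in((3,0),(2,1)): d=C[b]-C[a]; print(np.hypot(*d),np.degrees(np.arctan2(d[1],d[0])))
d=C[0]-C[1];print(np.hypot(*d),np.degrees(np.arctan2(d[1],d[0]))-90)
d=C[3]-C[2];print(np.hypot(*d),np.degrees(np.arctan2(d[1],d[0]))-90)
# rim + stump points: all red/rim points by height
show(); t=bench(152,245); P=pts(t);v,u=np.mgrid[:384,:512]
m=(abs(u-152)<30)&(abs(v-245)<30)&(P[...,2]>.03)&(P[...,2]<.07); print(m.sum(),rect(P[m][:,:2]))
E
```

```text
[[0.5016 0.3342]
 [0.4908 0.2806]
 [0.4024 0.3008]
 [0.4158 0.3478]] [0.4527 0.3158]
0.08688368235809422 -9.01072666618041
0.09070156783019295 -12.901034739189097
0.05470006886409564 -11.4476720955968
0.04885859071108376 -15.987528868281785
21.02 [0.5199 0.1281 0.1637] xyaw 0.1 z [ 0.003  0.    -1.   ] q [-0.63  0.33  0.39  1.96 -0.16  0.88 -1.74] F [-0.1  0.9  1. ] op 0.085 0.0
[151. 233.] 164 (array([348.7, 220.2]), 382.3, 50.8, 33.0)
691 (array([459.6, 316.7]), 85.7, 55.5, -9.5)
```

Opened red: (0.4596, 0.3167), yaw -9.5° (85.7 x 55.5 mm, a good fit).

```bash
python3 - <<'E'
from h import *
plan([((.4596,.3167,.17),-9.5,0,7),((.4596,.3167,.06),-9.5,0,3)])
E
```

```text
[[-0.001, -0.001, 0.024], [-9, -27, 0]]
[[-0.0, -0.001, 0.024], [-10, -27, 0]]
[[-0.001, -0.001, 0.024], [-10, -26, -1]]
[[-0.0, -0.001, 0.024], [-11, -26, 0]]
[[-0.001, -0.001, 0.024], [-11, -26, -1]]
[[-0.0, -0.002, 0.023], [-12, -26, 0]]
[[-0.001, -0.001, 0.024], [-13, -25, -1]]
-- [459.3 316.7 170.1]
[[0.0, -0.0, -0.0], [0, 0, 37]]
[[0.0, -0.0, -0.0], [0, 0, 37]]
[[0.0, -0.0, -0.0], [0, 0, 36]]
-- [459.3 316.6  60.1]
```

Call:
{"method": "move_arm", "body": {"rows": [[[0,-0.001,0.024],[-9,-27,0],85],[[0,-0.001,0.024],[-10,-27,0],85],[[0,-0.001,0.024],[-10,-26,-1],85],[[0,-0.001,0.024],[-11,-26,0],85],[[0,-0.001,0.024],[-11,-26,-1],85]]}}

```text
clock: 21.7
ee_pos: [0.4742, 0.2631, 0.1637]
eef_rot: [0.0, 0.998, -0.06, -0.002]
contact_force: [0.2, 0.6, -0.3]
opening: 0.0855
finger_force: 0.0
```

Call:
{"method": "move_arm", "body": {"rows": [[[0,-0.002,0.023],[-12,-26,0],85],[[0,-0.001,0.024],[-13,-25,-1],85],[[0,0,0],[0,0,37],85],[[0,0,0],[0,0,37],85],[[0,0,0],[0,0,0],85]]}}

```text
clock: 22.32
ee_pos: [0.4541, 0.3149, 0.0886]
eef_rot: [0.002, 0.997, -0.083, -0.006]
contact_force: [-0.4, -0.3, 0.1]
opening: 0.0846
finger_force: 0.0
```

```bash
python3 - <<'E'
from h import *
show(); plan([((.4596,.3167,.027),-9.5,0,3)])
E
```

```text
22.32 [0.4541 0.3149 0.0886] xyaw -9.5 z [-0.012 -0.004 -1.   ] q [-0.93  0.46  0.32  1.97 -0.21  0.76 -2.22] F [-0.4 -0.3  0.1] op 0.0846 0.0
[[0.002, 0.004, 0.0], [2, -1, 20]]
[[0.002, 0.003, 0.0], [2, -1, 21]]
[[0.002, 0.004, 0.0], [2, -1, 21]]
-- [460.  316.7  26.5]
```

Call:
{"method": "move_arm", "body": {"rows": [[[0.002,0.004,0],[2,-1,20],85],[[0.002,0.003,0],[2,-1,21],85],[[0.002,0.004,0],[2,-1,21],85],[[0,0,0],[0,0,0],85],[[0,0,0],[0,0,0],85]]}}

```text
clock: 22.95
ee_pos: [0.4632, 0.3188, 0.0304]
eef_rot: [-0.003, 0.997, -0.083, 0.003]
contact_force: [-0.2, -0.1, 0.7]
opening: 0.0848
finger_force: 0.0
```

Call:
{"method": "move_arm", "body": {"rows": [[[0,0,0],[0,0,0],45],[[0,0,0],[0,0,0],45],[[0,0,0],[0,0,0],45],[[0,0,0],[0,0,0],45],[[0,0,0],[0,0,0],45]]}}

```text
clock: 23.58
ee_pos: [0.4627, 0.3187, 0.0299]
eef_rot: [-0.003, 0.997, -0.083, 0.003]
contact_force: [-1.5, 0.3, 6.8]
opening: 0.0533
finger_force: 48.7
```

```bash
python3 - <<'E'
from h import *
show(); p=lane('red',90,60); plan([((.4596,.3167,.19),-9.5,0,5),((p[0],p[1],.22),6.4,0,15)])
E
```

```text
23.57 [0.4627 0.3187 0.0299] xyaw -9.5 z [ 0.006  0.006 -1.   ] q [-0.9   0.55  0.29  1.99 -0.26  0.63 -2.18] F [-1.5  0.3  6.8] op 0.0533 48.7
[[-0.001, -0.001, -0.0], [0, 0, -32]]
[[-0.001, -0.001, -0.0], [-1, 0, -32]]
[[-0.001, -0.001, -0.0], [0, 1, -32]]
[[-0.002, -0.001, -0.0], [-1, 0, -32]]
[[-0.001, -0.001, -0.0], [0, 1, -32]]
-- [459.9 316.5 189.9]
[[-0.0, 0.0, -0.019], [5, 29, -2]]
[[-0.0, 0.0, -0.018], [4, 29, -2]]
[[-0.0, 0.0, -0.019], [4, 29, -2]]
[[-0.0, 0.0, -0.018], [3, 29, -2]]
[[-0.0, 0.0, -0.019], [2, 29, -2]]
[[-0.0, 0.0, -0.018], [2, 29, -2]]
[[-0.0, 0.0, -0.019], [1, 29, -2]]
[[-0.0, 0.0, -0.018], [1, 29, -2]]
[[-0.0, 0.0, -0.019], [0, 29, -2]]
[[-0.0, 0.0, -0.018], [0, 29, -2]]
[[-0.0, 0.0, -0.019], [-1, 29, -2]]
[[-0.0, 0.0, -0.018], [-1, 29, -2]]
[[-0.0, 0.0, -0.019], [-2, 29, -2]]
[[-0.0, 0.0, -0.018], [-2, 29, -2]]
[[-0.001, 0.0, -0.019], [-2, 29, -2]]
-- [ 458.1 -120.1  219.7]
```

Call:
{"method": "move_arm", "body": {"rows": [[[0,0,0],[0,0,-32],45],[[0,0,0],[-1,0,-32],45],[[0,0,0],[0,1,-32],45],[[-0.001,0,0],[-1,0,-32],45],[[-0.001,0,0],[0,1,-32],45]]}}

```text
clock: 24.2
ee_pos: [0.4583, 0.3155, 0.1893]
eef_rot: [-0.001, 0.997, -0.083, 0.002]
contact_force: [0.1, 0.6, -1.5]
opening: 0.0536
finger_force: 48.5
```

Call:
{"method": "move_arm", "body": {"rows": [[[0,0,-0.019],[5,29,-2],45],[[0,0,-0.018],[4,29,-2],45],[[0,0,-0.019],[4,29,-2],45],[[0,0,-0.018],[3,29,-2],45],[[0,0,-0.019],[2,29,-2],45]]}}

```text
clock: 24.82
ee_pos: [0.4576, 0.1684, 0.1981]
eef_rot: [-0.001, 0.999, -0.036, 0.002]
contact_force: [-0.6, 1.0, -2.6]
opening: 0.0538
finger_force: 48.8
```

Call:
{"method": "move_arm", "body": {"rows": [[[0,0,-0.018],[2,29,-2],45],[[0,0,-0.019],[1,29,-2],45],[[0,0,-0.018],[1,29,-2],45],[[0,0,-0.019],[0,29,-2],45],[[0,0,-0.018],[0,29,-2],45]]}}

```text
clock: 25.45
ee_pos: [0.4562, 0.0235, 0.2077]
eef_rot: [-0.001, 1.0, 0.01, 0.002]
contact_force: [-0.6, 0.6, -2.4]
opening: 0.0533
finger_force: 48.8
```

Call:
{"method": "move_arm", "body": {"rows": [[[0,0,-0.019],[-1,29,-2],45],[[0,0,-0.018],[-1,29,-2],45],[[0,0,-0.019],[-2,29,-2],45],[[0,0,-0.018],[-2,29,-2],45],[[0,0,-0.019],[-2,29,-2],45]]}}

```text
clock: 26.08
ee_pos: [0.4564, -0.1214, 0.2174]
eef_rot: [-0.001, 0.998, 0.056, 0.002]
contact_force: [0.3, 0.3, -2.8]
opening: 0.0532
finger_force: 48.8
```

```bash
python3 - <<'E'
from h import *
show(); plan([(lane('red',90,60),6.4,11,5),(lane('red',90,6),6.4,11,5)])
E
```

```text
26.07 [ 0.4564 -0.1214  0.2174] xyaw 6.5 z [ 0.003  0.003 -1.   ] q [-0.37  0.16  0.61  2.04 -0.11  0.97 -1.16] F [ 0.3  0.3 -2.8] op 0.0532 48.8
[[-0.001, 0.038, 0.0], [0, 0, 14]]
[[-0.0, 0.038, 0.0], [0, 0, 14]]
[[-0.001, 0.037, 0.0], [-1, 0, 13]]
[[-0.0, 0.038, 0.0], [-1, -1, 14]]
[[-0.001, 0.037, 0.001], [-2, 0, 13]]
-- [ 457.6 -120.2  149.2]
[[0.0, 0.0, -0.0], [0, 0, 11]]
[[0.0, 0.0, -0.0], [0, 0, 11]]
[[0.0, 0.0, -0.0], [0, 0, 11]]
[[0.0, 0.0, -0.0], [0, 0, 11]]
[[0.0, 0.0, -0.0], [0, 0, 10]]
-- [ 467.8 -119.1   96.2]
```

Call:
{"method": "move_arm", "body": {"rows": [[[0,0.038,0],[0,0,14],45],[[0,0.038,0],[0,0,14],45],[[-0.001,0.037,0],[-1,0,13],45],[[0,0.038,0],[-1,-1,14],45],[[-0.001,0.037,0],[-2,0,13],45]]}}

```text
clock: 26.7
ee_pos: [0.4576, -0.1191, 0.1487]
eef_rot: [-0.006, 0.994, 0.056, 0.096]
contact_force: [-0.0, -0.6, -2.5]
opening: 0.0535
finger_force: 48.6
```

Call:
{"method": "move_arm", "body": {"rows": [[[0,0,0],[0,0,11],45],[[0,0,0],[0,0,11],45],[[0,0,0],[0,0,11],45],[[0,0,0],[0,0,11],45],[[0,0,0],[0,0,8],45]]}}

```text
clock: 27.32
ee_pos: [0.4685, -0.1182, 0.0977]
eef_rot: [-0.005, 0.994, 0.056, 0.096]
contact_force: [0.1, -0.3, -1.6]
opening: 0.0535
finger_force: 48.6
```

```bash
python3 - <<'E'
from h import *
show(); plan([(lane('red',90,4),6.4,11,1)])
E
```

```text
27.32 [ 0.4685 -0.1182  0.0977] xyaw 6.4 z [ 0.19   0.021 -0.982] q [-0.22  0.29  0.5   2.25 -0.44  0.49 -0.84] F [ 0.1 -0.3 -1.6] op 0.0535 48.6
[[-0.0, -0.0, 0.0], [-1, 1, 4]]
-- [ 468.4 -119.3   93.6]
```

Call:
{"method": "move_arm", "body": {"rows": [[[0,0,0],[-1,1,2],45],[[0,0,0],[0,0,2],45],[[0,0,0],[0,0,0],45],[[0,0,0],[0,0,0],85],[[0,0,0],[0,0,0],85]]}}

```text
clock: 27.95
ee_pos: [0.4688, -0.1194, 0.0949]
eef_rot: [-0.005, 0.994, 0.056, 0.097]
contact_force: [0.5, -0.1, -0.7]
opening: 0.0844
finger_force: 0.0
```

Call:
{"method": "move_arm", "body": {"rows": [[[0,0,0],[0,0,0],85],[[0,0,0],[0,0,-20],85],[[0,0,0],[0,0,-40],85],[[0,0,0],[0,0,-40],85],[[0,0,0],[0,0,-30],85]]}}

```text
clock: 28.58
ee_pos: [0.4435, -0.1223, 0.2236]
eef_rot: [-0.005, 0.994, 0.055, 0.097]
contact_force: [0.8, 0.0, -0.1]
opening: 0.0851
finger_force: 0.0
```

```bash
python3 - <<'E'
from h import *
show(); rackview(None)
plan([((.5203,.1282,.17),0,0,10)])
E
```

```text
28.57 [ 0.4435 -0.1223  0.2236] xyaw 6.4 z [ 0.192  0.022 -0.981] q [-0.4   0.01  0.64  2.17 -0.11  0.78 -1.15] F [ 0.8  0.  -0.1] op 0.0851 0.0
red 192 top face (card frame, mm) (array([41. , -1.7]), 77.8, 55.5, 0.3) x 2.0 80.0
blue 117 top face (card frame, mm) (array([25.3, 15.9]), 46.4, 22.2, -3.2) x 2.0 49.0
[[-0.001, -0.02, 0.011], [9, -24, 8]]
[[-0.001, -0.02, 0.011], [9, -24, 7]]
[[-0.001, -0.02, 0.011], [9, -24, 7]]
[[-0.001, -0.02, 0.011], [8, -25, 7]]
[[-0.001, -0.02, 0.011], [8, -25, 7]]
[[-0.001, -0.02, 0.011], [8, -25, 7]]
[[-0.001, -0.02, 0.011], [8, -25, 6]]
[[-0.001, -0.02, 0.011], [8, -25, 6]]
[[-0.001, -0.02, 0.011], [8, -24, 6]]
[[-0.002, -0.02, 0.012], [8, -25, 6]]
-- [519.9 128.2 170.3]
```

Opened red reached the stop (its front edge is at x = 2 mm, like the others). Now the full red one parked on the bench.

Call:
{"method": "move_arm", "body": {"rows": [[[-0.001,-0.02,0.011],[9,-24,8],85],[[-0.001,-0.02,0.011],[9,-24,7],85],[[-0.001,-0.02,0.011],[9,-24,7],85],[[-0.001,-0.02,0.011],[8,-25,7],85],[[-0.001,-0.02,0.011],[8,-25,7],85]]}}

```text
clock: 29.25
ee_pos: [0.4806, 0.0047, 0.193]
eef_rot: [-0.003, 0.999, 0.028, 0.046]
contact_force: [-0.5, 0.1, -0.5]
opening: 0.085
finger_force: 0.0
```

Call:
{"method": "move_arm", "body": {"rows": [[[-0.001,-0.02,0.011],[8,-25,7],85],[[-0.001,-0.02,0.011],[8,-25,6],85],[[-0.001,-0.02,0.011],[8,-25,6],85],[[-0.001,-0.02,0.011],[8,-24,6],85],[[-0.002,-0.02,0.012],[8,-25,6],85]]}}

```text
clock: 29.88
ee_pos: [0.518, 0.1303, 0.1643]
eef_rot: [0.0, 1.0, -0.0, -0.004]
contact_force: [-0.2, 0.6, -0.8]
opening: 0.0851
finger_force: 0.0
```

```bash
python3 - <<'E'
from h import *
show(); plan([((.5203,.1282,.09),0,0,3),((.5203,.1282,.028),0,0,2)])
E
```

```text
29.88 [0.518  0.1303 0.1643] xyaw -0.0 z [-0.008 -0.001 -1.   ] q [-0.69  0.33  0.45  1.96 -0.19  0.9  -1.71] F [-0.2  0.6 -0.8] op 0.0851 0.0
[[0.0, 0.003, -0.0], [1, 1, 25]]
[[0.0, 0.003, -0.0], [1, 1, 25]]
[[0.001, 0.002, -0.0], [1, 0, 24]]
-- [520.6 128.2  90.3]
[[-0.0, 0.0, -0.0], [0, 0, 31]]
[[-0.0, 0.0, -0.0], [0, 0, 31]]
-- [520.6 128.2  28.3]
```

Call:
{"method": "move_arm", "body": {"rows": [[[0,0.003,0],[1,1,25],85],[[0,0.003,0],[1,1,25],85],[[0,0.002,0],[1,0,24],85],[[0,0,0],[0,0,31],85],[[0,0,0],[0,0,31],85]]}}

```text
clock: 30.5
ee_pos: [0.5207, 0.1276, 0.0275]
eef_rot: [0.0, 1.0, 0.0, 0.0]
contact_force: [0.8, -0.5, -0.8]
opening: 0.085
finger_force: 0.0
```

Call:
{"method": "move_arm", "body": {"rows": [[[0,0,0],[0,0,0],85],[[0,0,0],[0,0,0],45],[[0,0,0],[0,0,0],45],[[0,0,0],[0,0,0],45],[[0,0,0],[0,0,0],45]]}}

```text
clock: 31.12
ee_pos: [0.5215, 0.1275, 0.0301]
eef_rot: [-0.0, 1.0, 0.0, 0.002]
contact_force: [-0.7, -0.2, 6.6]
opening: 0.0537
finger_force: 49.2
```

```bash
python3 - <<'E'
from h import *
show(); p=lane('red',148,70); plan([((.52,.128,.17),0,0,5),((p[0],p[1],.23),6.4,0,10)])
E
```

```text
31.12 [0.5215 0.1275 0.0301] xyaw 0.0 z [ 0.003  0.    -1.   ] q [-0.6   0.53  0.36  2.05 -0.32  0.61 -1.59] F [-0.7 -0.2  6.6] op 0.0537 49.2
[[-0.0, -0.001, 0.0], [0, 0, -28]]
[[-0.0, -0.001, 0.0], [0, 0, -28]]
[[-0.0, -0.0, 0.0], [0, 0, -28]]
[[-0.0, -0.001, 0.0], [-1, 0, -28]]
[[-0.0, -0.0, 0.001], [0, -1, -28]]
-- [520.3 128.5 170.1]
[[-0.0, -0.0, -0.011], [-1, 24, -6]]
[[-0.0, -0.0, -0.011], [-1, 24, -6]]
[[-0.0, -0.0, -0.011], [-1, 24, -6]]
[[-0.0, -0.0, -0.011], [-1, 24, -6]]
[[-0.0, -0.0, -0.011], [-2, 24, -6]]
[[-0.0, -0.0, -0.011], [-2, 24, -6]]
[[-0.0, -0.0, -0.012], [-2, 24, -6]]
[[-0.0, -0.0, -0.011], [-3, 25, -6]]
[[-0.0, -0.0, -0.012], [-3, 24, -6]]
[[-0.0, -0.0, -0.011], [-3, 25, -6]]
-- [ 513.4 -114.3  230. ]
```

Call:
{"method": "move_arm", "body": {"rows": [[[0,0,0],[0,0,-28],45],[[0,0,0],[0,0,-28],45],[[0,0,0],[0,0,-28],45],[[0,0,0],[-1,0,-28],45],[[0,0,0],[0,-1,-28],45]]}}

```text
clock: 31.75
ee_pos: [0.5182, 0.1279, 0.1692]
eef_rot: [0.001, 1.0, 0.0, -0.0]
contact_force: [0.1, -0.1, -4.4]
opening: 0.0531
finger_force: 48.9
```

Call:
{"method": "move_arm", "body": {"rows": [[[0,0,-0.011],[-1,24,-6],45],[[0,0,-0.011],[-1,24,-6],45],[[0,0,-0.011],[-1,24,-6],45],[[0,0,-0.011],[-1,24,-6],45],[[0,0,-0.011],[-2,24,-6],45]]}}

```text
clock: 32.38
ee_pos: [0.515, 0.0074, 0.1985]
eef_rot: [0.0, 1.0, 0.028, -0.0]
contact_force: [0.7, -0.3, -2.7]
opening: 0.0533
finger_force: 49.3
```

Call:
{"method": "move_arm", "body": {"rows": [[[0,0,-0.011],[-2,24,-6],45],[[0,0,-0.012],[-2,24,-6],45],[[0,0,-0.011],[-3,25,-6],45],[[0,0,-0.012],[-3,24,-6],45],[[0,0,-0.011],[-3,25,-6],45]]}}

```text
clock: 33.0
ee_pos: [0.5115, -0.115, 0.2285]
eef_rot: [0.0, 0.998, 0.057, -0.0]
contact_force: [-0.1, 0.2, -3.5]
opening: 0.0533
finger_force: 49.3
```

```bash
python3 - <<'E'
from h import *
show(); plan([(lane('red',148,60),6.4,11,5),(lane('red',148,7),6.4,11,5)])
E
```

```text
33.0 [ 0.5115 -0.115   0.2285] xyaw 6.5 z [-0.001 -0.    -1.   ] q [-0.33  0.24  0.57  1.92 -0.15  1.02 -1.16] F [-0.1  0.2 -3.5] op 0.0533 49.3
[[-0.0, 0.039, 0.0], [1, 0, 14]]
[[-0.0, 0.038, 0.0], [0, 0, 14]]
[[-0.0, 0.039, 0.0], [0, 0, 13]]
[[-0.0, 0.038, 0.001], [-1, 0, 14]]
[[-0.0, 0.039, 0.0], [-1, -1, 13]]
-- [ 515.5 -113.5  160.5]
[[-0.0, -0.0, 0.0], [0, 0, 11]]
[[-0.0, -0.0, 0.0], [0, 0, 11]]
[[-0.0, -0.0, 0.0], [0, 0, 10]]
[[-0.0, -0.0, 0.0], [0, 0, 11]]
[[-0.0, -0.0, 0.0], [0, 0, 10]]
-- [ 525.6 -112.4  108.5]
```

Call:
{"method": "move_arm", "body": {"rows": [[[0,0.039,0],[1,0,14],45],[[0,0.038,0],[0,0,14],45],[[0,0.039,0],[0,0,13],45],[[0,0.038,0],[-1,0,14],45],[[0,0.039,0],[-1,-1,13],45]]}}

```text
clock: 33.62
ee_pos: [0.5154, -0.1128, 0.1599]
eef_rot: [-0.005, 0.994, 0.056, 0.096]
contact_force: [0.8, 0.4, -3.6]
opening: 0.0537
finger_force: 49.1
```

Call:
{"method": "move_arm", "body": {"rows": [[[0,0,0],[0,0,11],45],[[0,0,0],[0,0,11],45],[[0,0,0],[0,0,10],45],[[0,0,0],[0,0,11],45],[[0,0,0],[0,0,10],45]]}}

```text
clock: 34.25
ee_pos: [0.5271, -0.1119, 0.1081]
eef_rot: [-0.005, 0.994, 0.056, 0.096]
contact_force: [0.2, -0.7, -3.7]
opening: 0.0532
finger_force: 49.1
```

```bash
python3 - <<'E'
from h import *
show(); plan([(lane('red',148,3.5),6.4,11,1)])
E
```

```text
34.25 [ 0.5271 -0.1119  0.1081] xyaw 6.5 z [ 0.191  0.021 -0.981] q [-0.21  0.35  0.46  2.13 -0.41  0.55 -0.92] F [ 0.2 -0.7 -3.7] op 0.0532 49.1
[[0.001, -0.001, 0.001], [-2, 0, 3]]
-- [ 525.7 -112.1  104.7]
```

Call:
{"method": "move_arm", "body": {"rows": [[[0,0,0],[-2,0,1],45],[[0,0,0],[0,0,2],45],[[0,0,0],[0,0,0],45],[[0,0,0],[0,0,0],85],[[0,0,0],[0,0,0],85]]}}

```text
clock: 34.88
ee_pos: [0.5262, -0.1123, 0.1063]
eef_rot: [-0.005, 0.994, 0.056, 0.097]
contact_force: [0.9, -0.7, -0.6]
opening: 0.0846
finger_force: 0.0
```

Call:
{"method": "move_arm", "body": {"rows": [[[0,0,0],[0,0,0],85],[[0,0,0],[0,0,-20],85],[[0,0,0],[0,0,-40],85],[[0,0,0],[0,0,-40],85],[[0,0,0],[0,0,-30],85]]}}

```text
clock: 35.5
ee_pos: [0.5007, -0.1151, 0.2349]
eef_rot: [-0.005, 0.994, 0.056, 0.097]
contact_force: [1.5, 0.1, 0.1]
opening: 0.0854
finger_force: 0.0
```

Call:
{"method": "move_arm", "body": {"rows": [[[0,0,0],[0,-50,0],85],[[0,0,0],[0,-50,0],85],[[0,0,0],[0,-50,0],85],[[0,0,0],[0,-50,0],85],[[0,0,0],[0,-50,0],85]]}}

```text
clock: 36.12
ee_pos: [0.4722, 0.1351, 0.2333]
eef_rot: [-0.005, 0.994, 0.056, 0.097]
contact_force: [0.4, -0.3, -0.2]
opening: 0.0849
finger_force: 0.0
```

Call:
{"method": "move_arm", "body": {"rows": [[[0,0,0],[0,-30,0],85],[[0,0,0],[0,-30,0],85],[[0,0,0],[0,-20,0],85],[[0,0,0],[0,0,0],85],[[0,0,0],[0,0,0],85]]}}

```text
clock: 36.75
ee_pos: [0.4636, 0.2119, 0.2328]
eef_rot: [-0.005, 0.994, 0.055, 0.096]
contact_force: [0.6, 0.8, 0.3]
opening: 0.0851
finger_force: 0.0
```

```bash
python3 - <<'E'
from h import *
show(); rackview('pics/r9.png')
E
```

```text
36.75 [0.4636 0.2119 0.2328] xyaw 6.4 z [ 0.191  0.02  -0.981] q [-0.82  0.11  0.28  2.05  0.07  0.82 -2.05] F [0.6 0.8 0.3] op 0.0851 0.0
red 863 top face (card frame, mm) (array([84.6, -1.4]), 165.6, 56.0, 0.2) x 2.0 167.0
blue 595 top face (card frame, mm) (array([43. , -0.9]), 82.1, 55.7, -0.6) x 2.0 84.0
yellow 589 top face (card frame, mm) (array([43.3, -0.8]), 83.7, 57.3, -1.9) x 1.0 85.0
```

View pics/r9.png

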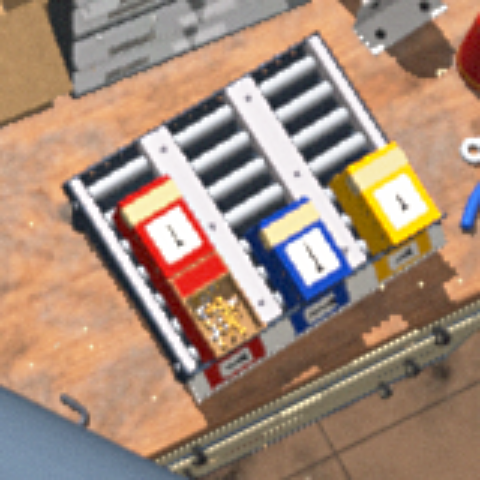

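The opened red carton is at the front stop at (220,320) with the full red one close behind it at (165,235). Blue (305,255) and yellow (390,200) are at their stops, and the arm is clear.

```bash
python3 -c "
from station import manip
print(manip.job_done())"
```

```text
the job is handed in; nothing more can be done
None
```

The job is handed in at about 37 s: in the last picture the opened red carton is at the front of the red lane with the full red one close behind it, and blue and yellow are at their own front stops.

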